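# File a glaze sample board in a lever arch file

### The job

File the glaze sample board with the blue tile: lift the lever of the open lever arch file so that the rings spring open, ease the board's two holes over the two posts until it lies flat on the cover, then push the lever's black thumb cap down until the lever is fully home, bearing on it firmly for a moment but never hard (about 15 N, always under 30 N). Do not force the board, and leave everything else where it is.

Things in the scene. Friction and masses are not known exactly. Their poses are not given: they have to be found in the camera images.
- file: Green lever arch file, open flat, fixed to the table. Origin on the table midway between its two posts; z up. Back cover: x -120 to +55, y -95 to +165 mm, top at z = 6; the front cover lies beyond at +x. Steel posts of 6 mm diameter stand at x = 0, y = +35 and -35; tips tapered over the last 5 mm, top at z = 45. The lever stands on a bracket at x = 30 and points along +y.
- arches: The two steel ring arches, origin on their pivot axis at file x = 40, z = 17. Closed, they reach over onto the post tips (top at z = 60) and no board can go on or off. They follow the lever at 1.1 times its angle, swinging away to +x; fully open they stay within file x = 35 to 75, z below 72 mm.
- post0 (a point): Foot of the post at +y, on its axis, at the cover's top (39 mm below the post's top). Same axes as the file.
- post1 (a point): The same for the post at -y.
- lever (a joint): Lever angle in rad about the file's +x axis: 0 = down on its rigid stop (rings closed, lever level), 0.85 = up on its stop (rings open). A spring throws it open: left alone it stays put below about 0.1 (friction); from above about 0.2 it springs fully open by itself in about a second. Pushing it down takes up to about 8 N at its end, least near the bottom.
- lever_hinge (a point): Lever hinge axis, 46 mm above the table (file frame x = 30, y = 50). Does not move; axes turn with the lever.
- lever_bar (a point): Centre of the red cross-bar at the lever's end, 80 mm from the hinge: 28 mm long along the hinge axis (the file's x), 14 mm in diameter, both ends free, to pinch endways from above (33 mm clear above the cover when closed). Axes turn with the lever: x along the hinge, y outwards along the lever, z square to it (up when closed).
- thumb_post: Small post on the cross-bar's middle that carries the black thumb cap; origin and axes as lever_bar. The cap is a rubber roller 20 mm long (along x), radius 8 mm, on a stem screwed to a different height each time: its centre lies 10 to 22 mm from the bar's centre along z, not reported. It does not shift under load. Push on it to close the lever.
- board: Glaze sample board to file: pale wood plate 90 x 110 x 6 mm, about 110 g (hidden variation), origin at the centre of its underside, z up. Two holes of 10 mm diameter at x = +33, y = +35 and -35, 12 mm from its +x edge. Filed, its axes agree with the file's, its origin at file x = -33, z = 6.
- board_tile (a point): Centre of the upright blue tile glued on the board, at board x = -18, z = 24 mm: 12 mm thick (along x), 36 mm wide (along y), standing from z = 6 to 42. The grip for the board.
- hole0 (a point): Centre of the board's hole at +y, at its underside.
- hole1 (a point): Centre of the board's hole at -y, at its underside.
- plain_board: Another sample board of the same size, with a white tile and no holes: leave alone. Origin at the centre of its underside.
- bowl: Terracotta bowl, 120 mm wide, 60 high: leave alone. Origin under its centre.
- cup: Terracotta cup, 76 mm wide, 80 high: leave alone. Origin under its centre.
- jar: Glaze jar, 70 mm wide, 90 high: leave alone. Origin under its centre.
- brush: Flat brush 160 mm long lying on the table: leave alone.
- bat: Round wooden throwing bat, 140 mm wide, 12 high: leave alone. Origin under its centre.
Mind the look-alikes: they are no part of the job. Leave any green or yellow look-alike of the board alone.

How it is judged:
On the way, in this order (a step that is already met when the one before it is completed fails the run):
1. the lever is up and the rings stand open (lever above 0.75 rad) (value of joint lever above 0.75 rad), for 0.2 s.
2. the board is on both posts, flat on the cover, with the rings still open (distance between hole0 and post0 below 0.006 m and distance between hole1 and post1 below 0.006 m and angle between board's own z axis and vertical below 0.06 rad and value of joint lever above 0.75 rad), for 0.2 s.
3. the lever is pressed home by its thumb cap and borne on firmly (below 0.025 rad with more than 10 N on the cap for 0.2 s) (distance between hole0 and post0 below 0.006 m and distance between hole1 and post1 below 0.006 m and angle between board's own z axis and vertical below 0.06 rad and value of joint lever below 0.025 rad and contact force between the fingers and thumb_post above 10 N), for 0.2 s.
At the end, for the whole second after the job is handed in: The blue-tile board is on both posts, flat on the cover and at rest (each hole's underside centre within 6 mm of its post's foot, tilt under 0.06 rad), and the lever is down with the rings closed (below 0.035 rad), left alone (distance between hole0 and post0 below 0.006 m and distance between hole1 and post1 below 0.006 m and angle between board's own z axis and vertical below 0.06 rad and value of joint lever below 0.035 rad and linear speed of board below 0.02 m/s); the robot touches nothing.
It fails at once if more than 30 N on the thumb cap (contact force between anything else and thumb_post above 30 N).
It fails at once if the board forced against the file with more than 80 N (contact force between board and file above 80 N).
It fails at once if another thing moved by more than 20 mm (distance of any of bowl, cup, jar, brush, bat, plain_board from where it was at the start of the episode above 0.02 m).
It also fails if it takes over 72 s, if anything falls off the work surface, if the arm or the gripper's body presses on something with over 40 N, if the wrist force passes 120 N, or if a joint passes its speed limit or range.

### The arm

A 6-joint arm with a two-finger parallel gripper is mounted at the origin on the work surface. World frame = base frame: x ahead of the robot, y to its left, z up, the work surface at z = 0. Lengths are in m, angles in rad, forces in N, time in s.
With the tool pointing down it reaches from about 0.225 to 0.875 m from the base axis. Payload 3.4 kg.
Tool frame: the origin (TCP) lies midway between the tips of the shut fingers; the grasp point (between the pads) lies 19 mm behind it; z points along the fingers, y is the line along which they close (so a half turn about z gives the same grasp; the last joint's range is limited). The gripper opens to 85 mm and grips with 20 to 120 N. Pads are 22 mm wide; open, the fingers measure 114 mm over their backs; the gripper's body (76 mm by 85 mm) begins 54 mm behind the grasp point. The pads swing forward as they close: fully open they stand 13 mm farther back than shut.
Start: joints at [1.04, 0.276, 1.505, -0, 1.361, -0.121], TCP at [0.229, 0.527, 0.231] pointing down, gripper open.
Joint ranges: [-2.89, 2.89], [-0.75, 2.08], [0.22, 2.7], [-1.18, 4.32], [0.11, 2.71], [-2.7, 2.7]. Speed limits (rad/s): [2.57, 2.57, 3.14, 3.14, 3.14, 3.14].

### API

Orientations are given as a 3x3 rotation matrix whose columns are the frame's x, y, z axes.
In Python, from rig import * gives the robot as it stands.
- The arm moves only by the tool arm_command, never from a script. Its argument "rows" is text: rows parted by semicolons, each of 7 numbers parted by spaces: the opening, from -1 (shut) to 1 (fully open), then the shift along the tool's x, y, z scaled (see below), then the turn, a rotation vector about the tool's x, y, z scaled (see below). In form: fingers tx ty tz wx wy wz; .... A call has 1 to 12 rows; each row shifts and turns the commanded pose from where the row before left it, along the tool's axes as they then stand; what a row does not reach is not made up. The controller multiplies each number of a shift by 20 mm and each number of a turn by 0.12 rad. A row lasts 1/12 s, in which the tool goes at most 41.7 mm and 7.16 degrees, less where a joint would pass 70% of its speed; a pose out of reach is approached as far as the arm can. A call with a number of a shift or a turn outside -1 to 1 is refused whole. A call with a gripper value outside its range is refused whole. The fingers move at their own pace and stop on an object; "squeeze" is the grip in N (left out, the last holds). Time passes only in rows, so rows that do not move let the fingers close. It gives the time, the measured TCP pose, the force, the opening and the grip force at its end, in the units of the state.
- state(): the state, without advancing time (a new reading comes with each control period).
- grab_frame(name): name is "side" or "top" or "wrist"; returns (picture, depth): 480x640x3 uint8, red, green, blue; 480x640 float32, m along the optical axis (not along the pixel's ray), 0 where there is no reading.
- camera_model(name): a dict with "camera_matrix" (3x3 intrinsics, pixels), "T" (4x4, takes a point from camera to world coordinates); the wrist camera has in their place "T_tool_cam" (4x4, takes a point from camera to tool coordinates, whose origin is the TCP and whose axes are the flange's). Camera axes: x right, y up, looking along -z (the intrinsics and any distortion apply to the point x, -y, -z); pixel columns grow to the right and rows downward; lengths in m; the calibration is good to about 2 mm. A picture is of the moment at which its call begins: read the wrist's pose just before it. camera_model takes no time and is no camera call.
- finish_job(): hands the job in; it is judged then, once.
Trained networks look in the newest picture that a camera, given by its name, has taken for a name from the list of things; names that differ only in an ending like _2 or _b are one class to them, and where a whole thing is asked for, a point or a joint stands for the part that bears it (a point fixed in the world has none). Each returns a list of dicts, best first, with "conf" (0 to 1); they miss things now and then, are a little off and sometimes report something else, mostly with a low value. They report only what shows in the picture. A call takes as long as a camera call. They do not tell look-alikes from the thing itself.
- trace(camera, name): "mask" (480x640 bool, what is visible of it) and "box" ([left, top, width, height] in pixels, round what is visible of it).
The state is a dict: "t": time; "q": joint angles; "dq": joint speeds; "tau": joint torques, N m; "tcp_pos": TCP position; "eef_rot": TCP orientation; "ft_force": force on the tool from outside, world axes, zero at the start; "wrist_torque": the same for the moment, N m; "opening": finger opening in m; "grasp_force": force on a finger pad.
Only numpy, scipy, OpenCV 4.12 (cv2) and the standard library are available. Lean on these libraries where they do the work, as an engineer would, in place of code of your own. Each camera call takes 0.05 s, during which the arm holds its last target. There are 200 camera calls.

## Working session

There is one attempt and no reset: what is moved stays moved. The work goes in short steps, Python scripts to look and compute and a tool call to move; the robot and the scene stay as the last step left them, time stands still between calls to the robot, and variables do not carry over. Pictures are saved under pics/ and viewed, at most 10 in all, crops included, and the job is handed in when it is done.

Besides the shell and the picture viewer there is one more tool, called after ">>>" as a command line: name --argument value ..., lists and objects as JSON in quotes. arm_command: Moves the arm, as the interface text tells. Shifts and turns lie within -1 to 1; 1 stands for 20 mm of shift or 0.12 rad of turn. Its arguments: {"type":"object","properties":{"rows":{"type":"string"},"squeeze":{"type":"number"}},"required":["rows"]}

```bash
ls; mkdir -p pics
cat > h.py <<'E'
from rig import *
import numpy as np, cv2
def cloud(name, st=None):
    st=state() if st is None else st
    pic,d=grab_frame(name); m=camera_model(name); K=np.array(m["camera_matrix"])
    if name=="wrist":
        P=np.eye(4);P[:3,:3]=np.array(st["eef_rot"]);P[:3,3]=st["tcp_pos"];T=P@np.array(m["T_tool_cam"])
    else: T=np.array(m["T"])
    v,u=np.mgrid[:480,:640]
    X=np.stack([(u-K[0,2])/K[0,0]*d,-(v-K[1,2])/K[1,1]*d,-d],-1)
    W=X@T[:3,:3].T+T[:3,3]; W[d<=0]=np.nan
    return pic,W
def save(n,p): cv2.imwrite("pics/"+n,cv2.cvtColor(p,cv2.COLOR_RGB2BGR))
E
python3 - <<'E'
from h import *
np.set_printoptions(precision=4,suppress=True)
s=state();print(s["t"],s["tcp_pos"],np.array(s["eef_rot"]),s["opening"],camera_model("top"))
for c in["top","side"]:
    p,W=cloud(c);save(c+"0.png",p);np.savez("/tmp/"+c,p=p,W=W)
    for n in["board","board_tile","plain_board","lever_bar","file","thumb_post","arches"]:
        for r in trace(c,n)[:3]:
            m=r["mask"]&~np.isnan(W[...,0]); q=W[m]
            print(c,n,round(r["conf"],2),r["box"],np.median(q,0),np.percentile(q[:,2],[5,95]) if len(q) else"", p[m].mean(0).astype(int))
E
```

```text
pics
0.0 [0.2288 0.5269 0.2304] [[-0.9172  0.3984 -0.001 ]
 [ 0.3984  0.9172 -0.0016]
 [ 0.0002 -0.0019 -1.    ]] 0.08555181769491862 {'camera_matrix': array([[441.1681,   0.    , 317.3343],
       [  0.    , 441.1681, 241.3874],
       [  0.    ,   0.    ,   1.    ]]), 'T': array([[ 0.0204,  0.9849, -0.1722,  0.3145],
       [-0.9997,  0.0229,  0.013 , -0.0457],
       [ 0.0167,  0.1719,  0.985 ,  1.3672],
       [ 0.    ,  0.    ,  0.    ,  1.    ]])}
top board 0.93 [399.2, 324.2, 34.3, 44.0] [ 0.2366 -0.3673  0.0058] [0.0006 0.0354] [ 56 117  72]
top board 0.91 [349.5, 203.1, 40.6, 30.6] [ 0.6303 -0.2256  0.0063] [0.0006 0.0343] [151 130  98]
top board 0.82 [452.4, 199.2, 37.5, 34.3] [ 0.6364 -0.5512  0.0066] [0.0009 0.0372] [149 148  60]
top board_tile 0.84 [399.1, 325.2, 35.2, 44.3] [ 0.236  -0.3668  0.006 ] [0.0009 0.0367] [ 53 117  71]
top board_tile 0.82 [351.2, 202.1, 41.2, 31.7] [ 0.6296 -0.2256  0.0064] [0.0009 0.0355] [151 130  98]
top board_tile 0.7 [347.6, 142.0, 32.2, 38.5] [ 0.8184 -0.2063  0.0065] [0.0012 0.0295] [ 51 113  67]
top plain_board 0.77 [339.7, 268.7, 42.3
[... 1246 characters left out ...]
.0377] [154 132 101]
side lever_bar 0.75 [269.5, 147.0, 21.6, 27.0] [0.5766 0.2288 0.0508] [0.0468 0.0737] [103  91  84]
side file 0.86 [224.3, 141.0, 150.7, 97.7] [0.571  0.1318 0.0071] [0.0037 0.0243] [101 116 100]
side file 0.39 [269.3, 147.3, 23.2, 24.3] [0.5788 0.2336 0.0497] [0.0021 0.0734] [100  91  82]
side thumb_post 0.44 [278.5, 173.9, 24.9, 28.0] [0.5649 0.0873 0.0381] [0.0142 0.0593] [76 75 71]
side thumb_post 0.44 [363.6, 251.8, 66.8, 53.9] [ 0.6232 -0.2308  0.0065] [0.0015 0.0386] [143 122  96]
side arches 0.65 [271.8, 144.6, 7.2, 10.3] [0.581  0.2393 0.0703] [0.0013 0.0752] [63 59 48]
side arches 0.42 [276.1, 171.9, 28.6, 31.9] [0.563  0.1037 0.0554] [0.0183 0.0605] [86 85 81]
```

Run:
```python
from h import *
a=cv2.imread("pics/top0.png");b=cv2.imread("pics/side0.png")
A=cv2.resize(a[150:310,190:400],None,fx=3.6,fy=3.6,interpolation=2)
cv2.imwrite("pics/tc.png",A); cv2.imwrite("pics/s1.png",b)
```

```text
(no output)
```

View pics/tc.png

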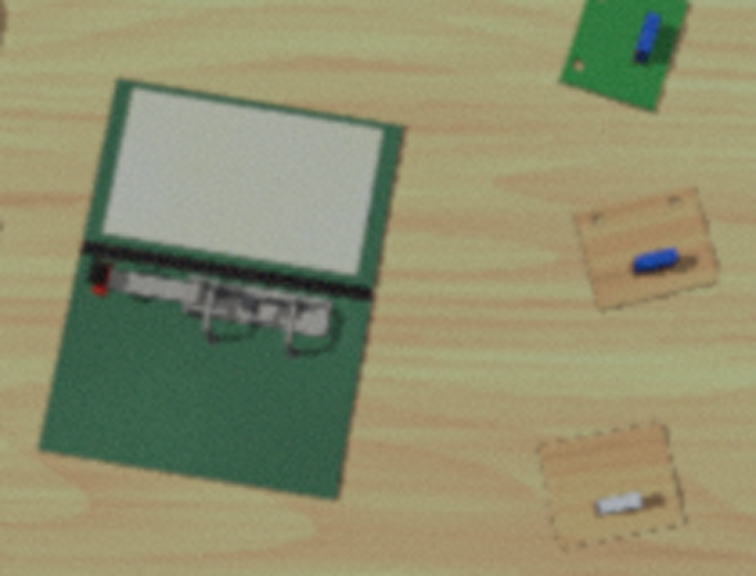

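View pics/s1.png

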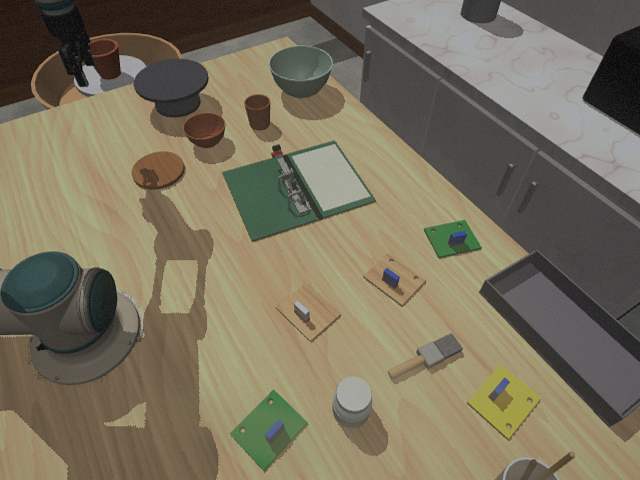

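```bash
cat >> h.py <<'E'
np.set_printoptions(precision=4,suppress=True)
def rect(pts):
    (c,s,a)=cv2.minAreaRect((pts[:,:2]*1000).astype(np.float32)); return np.array(c)/1000,s,a
def hsv(p): return cv2.cvtColor(p,cv2.COLOR_RGB2HSV)
E
python3 - <<'E'
from h import *
D=np.load("/tmp/top.npz");p=D["p"];W=D["W"];m=camera_model("top");K=np.array(m["camera_matrix"]);T=np.array(m["T"])
def ray(u,v,z):
    d=T[:3,:3]@np.array([(u-K[0,2])/K[0,0],-(v-K[1,2])/K[1,1],-1]);return T[:3,3]+d*(z-T[2,3])/d[2]
c={"nl":(40,450),"nr":(340,498),"fl":(118,80),"fr":(405,125)}
C={k:ray(190+a/3.6,150+b/3.6,.006) for k,(a,b) in c.items()};print(C)
e=C["nl"]-C["nr"];print("len",np.linalg.norm(e));ey=e/np.linalg.norm(e);ex=np.array([ey[1],-ey[0],0])
yaw=np.arctan2(ex[1],ex[0]);mid=(C["nl"]+C["nr"])/2;o=mid+.120*ex-.035*ey
print("yaw",yaw,"o",o)
for n,x,y in[("post0",0,.035),("post1",0,-.035),("bar",.030,.130),("hinge",.03,.05)]:print(n,o+x*ex+y*ey)
for t,(a,b) in{"tip0":(211,340),"tip1":(292,352),"bar":(100,291)}.items():print(t,ray(190+a/3.6,150+b/3.6,.05))
# board
H=hsv(p);x,y=W[...,0],W[...,1]
reg=(abs(x-.63)<.1)&(abs(y+.226)<.1)
blue=reg&(H[...,0]>100)&(H[...,0]<130)&(H[...,1]>120)&(W[...,2]>.03)
print("tile",rect(W[blue]),np.nanmedian(W[blue],0),blue.sum())
top=reg&(W[...,2]>.0035);print("board",rect(W[top]),top.sum())
for t,(a,b) in{"h1":(597,217),"h0":(675,200),"A":(574,213),"B":(697,190),"C":(718,270),"D":(603,310)}.items():print(t,ray(190+a/3.6,150+b/3.6,.006))
E
```

```text
{'nl': array([0.4391, 0.2919, 0.006 ]), 'nr': array([0.4037, 0.0344, 0.006 ]), 'fl': array([0.7706, 0.2443, 0.006 ]), 'fr': array([ 0.7355, -0.0124,  0.006 ])}
len 0.2599132209531216
yaw -0.13652623579264744 o [0.5355 0.1122 0.006 ]
post0 [0.5403 0.1468 0.006 ]
post1 [0.5308 0.0775 0.006 ]
bar [0.583  0.2369 0.006 ]
hinge [0.5721 0.1576 0.006 ]
tip0 [0.5305 0.1443 0.05  ]
tip1 [0.5219 0.0761 0.05  ]
bar [0.5702 0.2395 0.05  ]
tile (array([ 0.612 , -0.2295]), (11.060111999511719, 34.16312026977539), 14.434283256530762) [ 0.6106 -0.2302  0.0421] 39
board (array([ 0.63  , -0.2259]), (199.310302734375, 198.5287322998047), 0.06668617576360703) 1142
h1 [ 0.6556 -0.1838  0.006 ]
h0 [ 0.6727 -0.2528  0.006 ]
A [ 0.6587 -0.1635  0.006 ]
B [ 0.6823 -0.2724  0.006 ]
C [ 0.6103 -0.2905  0.006 ]
D [ 0.5722 -0.1895  0.006 ]
```

>>> arm_command --rows "1 0 0 0 0 0 0.985;1 0 0 0 0 0 0.985;1 0 0 0 0 0 0.985;1 0 0 0 0 0 0.985;1 0 0 0 0 0 0.985;1 0 0 0 0 0 0.985;1 0 0 0 0 0 0.985;1 0 0 0 0 0 0.985;1 0 0 0 0 0 0.985;1 0 0 0 0 0 0.985;1 0 0 0 0 0 0.985;1 0 0 0 0 0 0"

```text
t: 1.8
tcp_pos: [0.2291, 0.5274, 0.2313]
eef_rot: [[0.141, 0.99, 0.0], [0.99, -0.141, 0.0], [0.0, 0.0, -1.0]]
ft_force: [0.4, -0.5, -0.3]
opening: 0.0855
grasp_force: 0.0
```

>>> arm_command --rows "1 -0.5 1 0 0 0 0;1 -0.5 1 0 0 0 0;1 -0.5 1 0 0 0 0;1 -0.5 1 0 0 0 0;1 -0.5 1 0 0 0 0;1 -0.5 1 0 0 0 0;1 -0.5 1 0 0 0 0;1 -0.5 1 0 0 0 0;1 -0.5 1 0 0 0 0;1 -0.5 1 0 0 0 0;1 -0.5 1 0 0 0 0;1 -0.5 1 0 0 0 0"

```text
t: 2.8
tcp_pos: [0.451, 0.3746, 0.2314]
eef_rot: [[0.135, 0.991, 0.0], [0.991, -0.135, 0.0], [0.0, 0.0, -1.0]]
ft_force: [-0.2, 0.1, 0.3]
opening: 0.0853
grasp_force: 0.0
```

>>> arm_command --rows "1 -0.75 0.95 0 0 0 0;1 -0.75 0.95 0 0 0 0;1 -0.75 0.95 0 0 0 0;1 -0.75 0.95 0 0 0 0;1 -0.75 0.95 0 0 0 0;1 -0.75 0.95 0 0 0 0;1 -0.75 0 0 0 0 0;1 -0.75 0 0 0 0 0;1 0 0 0 0 0 0;1 0 0 0 0 0 0;1 0 0 0 0 0 0"

```text
t: 3.72
tcp_pos: [0.5456, 0.2412, 0.2317]
eef_rot: [[0.138, 0.99, 0.0], [0.99, -0.138, 0.001], [0.001, -0.0, -1.0]]
ft_force: [0.1, -1.0, -0.2]
opening: 0.0854
grasp_force: 0.0
```

Run:
```python
from h import *
s=state();print(s["t"],s["tcp_pos"],np.array(s["eef_rot"]));print(camera_model("wrist")["T_tool_cam"])
p,W=cloud("wrist",s);save("w1.png",p);np.savez("/tmp/w1",p=p,W=W)
for n in["lever_bar","thumb_post","arches","lever_hinge"]:
    for r in trace("wrist",n)[:2]:
        q=W[r["mask"]];q=q[~np.isnan(q[:,0])]
        print(n,round(r["conf"],2),r["box"],np.median(q,0),np.percentile(q,[5,95],axis=0))
```

```text
3.7167 [0.5456 0.2412 0.2317] [[ 0.1377  0.9905  0.0001]
 [ 0.9905 -0.1377  0.0011]
 [ 0.0011 -0.     -1.    ]]
[[ 0.0006  0.9534  0.3018  0.0775]
 [ 1.     -0.0005 -0.0004 -0.0008]
 [-0.0002  0.3018 -0.9534 -0.1419]
 [ 0.      0.      0.      1.    ]]
lever_bar 0.83 [345.0, 195.6, 39.4, 106.2] [0.5761 0.2135 0.0484] [[0.5663 0.1652 0.0465]
 [0.5892 0.2493 0.0732]]
thumb_post 0.91 [352.3, 196.5, 31.3, 20.4] [0.5813 0.2445 0.0722] [[0.5722 0.2372 0.0661]
 [0.5904 0.2503 0.0741]]
arches 0.82 [319.5, 302.4, 54.4, 89.0] [0.5601 0.1197 0.0522] [[0.5311 0.0777 0.0056]
 [0.5772 0.154  0.0592]]
arches 0.62 [0.0, 0.0, 68.8, 140.9] [0.334  0.378  0.0111] [[0.3033 0.3351 0.0048]
 [0.3604 0.4191 0.0124]]
lever_hinge 0.62 [347.9, 191.3, 39.3, 109.9] [0.5761 0.2136 0.0484] [[0.5665 0.1653 0.0466]
 [0.589  0.2492 0.0733]]
```

View pics/w1.png

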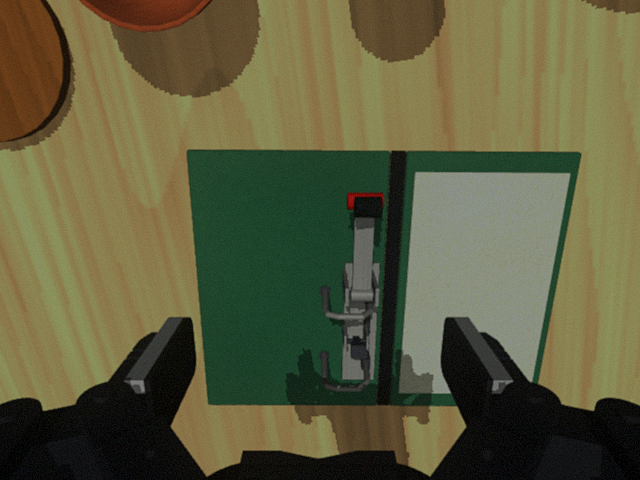

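```bash
cat >> h.py <<'E'
def filefit(p,W):
    H=hsv(p);z=W[...,2]
    g=(H[...,0]>60)&(H[...,0]<90)&(H[...,1]>100)&(z>0)&(z<.013)
    n,l,st,_=cv2.connectedComponentsWithStats(g.astype(np.uint8)); g=l==1+np.argmax(st[1:,4])
    q=W[g];c,s,a=rect(q);bx=cv2.boxPoints((tuple(c*1000),s,a))/1000
    bx=bx[np.argsort(bx[:,0])];n=bx[:2];n=n[np.argsort(n[:,1])]
    e=n[1]-n[0];L=np.linalg.norm(e);ey=e/L;ex=np.array([ey[1],-ey[0]])
    o=n.mean(0)+.12*ex-.035*ey
    return o,ex,ey,L,s,np.median(q[:,2])
E
python3 - <<'E'
from h import *
D=np.load("/tmp/w1.npz");p=D["p"];W=D["W"];H=hsv(p)
o,ex,ey,L,s,z=filefit(p,W);print(o,np.arctan2(ex[1],ex[0]),L,s,z)
F=lambda q:np.stack([(q[:,:2]-o)@ex,(q[:,:2]-o)@ey,q[:,2]],1)
red=((H[...,0]<8)|(H[...,0]>172))&(H[...,1]>150)&(W[...,2]>.03)
red[:180]=0;q=F(W[red]);print("red",np.percentile(q,[2,50,98],axis=0),red.sum())
blk=np.zeros((480,640),bool);blk[190:222,345:390]=1
blk&=(p.max(2)<60)&(W[...,2]>.055);q=F(W[blk]);print("cap",np.percentile(q,[2,50,98],axis=0),blk.sum())
wh=(H[...,1]<60)&(W[...,2]>.03)
# lever & arch points
for nm,(a,b,c,d) in {"lever":(220,262,350,385),"arch0top":(285,330,315,345),"arch1":(345,395,315,345)}.items():
    q=F(W[a:b,c:d].reshape(-1,3));q=q[q[:,2]>(.04 if nm=="lever" else .048)];print(nm,np.percentile(q,[2,50,98],axis=0),len(q))
print("bar world",o+.03*ex+.13*ey, "ex",ex)
E
```

```text
[0.5345 0.1177] -0.14135528 0.26013047 (260.1304626464844, 174.57310485839844) 0.005181718070217528
red [[-0.071   0.1164  0.0479]
 [ 0.0167  0.1349  0.2965]
 [ 0.0571  0.1417  0.3164]] 1167
cap [[0.0192 0.1241 0.0668]
 [0.0287 0.1317 0.0723]
 [0.0384 0.1377 0.0745]] 559
lever [[0.0212 0.0807 0.0459]
 [0.0288 0.0984 0.0477]
 [0.0366 0.1149 0.0493]] 843
arch0top [[-0.0025  0.0334  0.0481]
 [ 0.0065  0.0368  0.0559]
 [ 0.0149  0.0497  0.0594]] 156
arch1 [[-0.0021 -0.0363  0.0488]
 [ 0.0066 -0.0329  0.0564]
 [ 0.0162 -0.0313  0.0596]] 149
bar world [0.5825 0.2422] ex [ 0.99   -0.1409]
```

>>> arm_command --rows "0.4 0.3 0.9 0.5 0 0 0;0.4 0 0.9 1 0 0 0;0.4 0 0 1 0 0 0;0.4 0 0 1 0 0 0;0.4 0 0 1 0 0 0;0.4 0 0 1 0 0 0;0.4 0 0 1 0 0 0;0.4 0 0 1 0 0 0;0.4 0 0 1 0 0 0;0.4 0 0 1 0 0 0;0.4 0 0 0.9 0 0 0;0.4 0 0 0 0 0 0"

```text
t: 4.97
tcp_pos: [0.58, 0.2412, 0.0195]
eef_rot: [[0.138, 0.99, -0.007], [0.99, -0.138, -0.002], [-0.003, -0.007, -1.0]]
ft_force: [-0.2, -0.3, -0.7]
opening: 0.0597
grasp_force: 0.0
```

>>> arm_command --rows "0.4 0 0 0 0 0 0;-1 0 0 0 0 0 0;-1 0 0 0 0 0 0;-1 0 0 0 0 0 0;-1 0 0 0 0 0 0;-1 0 0 0 0 0 0;-1 0 0 0 0 0 0;-1 0 0 0 0 0 0" --squeeze 30

```text
t: 5.63
tcp_pos: [0.583, 0.2422, 0.0248]
eef_rot: [[0.139, 0.99, 0.001], [0.99, -0.139, 0.001], [0.001, 0.001, -1.0]]
ft_force: [-3.5, 0.8, 6.2]
opening: 0.0274
grasp_force: 31.1
```

>>> arm_command --rows "-1 -0.02 0 -0.4 0 0 0;-1 -0.06 0 -0.395 0 0 0;-1 -0.1 0 -0.39 0 0 0;-1 -0.14 0 -0.375 0 0 0;-1 -0.175 0 -0.36 0 0 0;-1 -0.21 0 -0.34 0 0 0;-1 -0.245 0 -0.32 0 0 0;-1 -0.27 0 -0.29 0 0 0;-1 0 0 0 0 0 0;-1 0 0 0 0 0 0"

```text
t: 6.47
tcp_pos: [0.5793, 0.2169, 0.0819]
eef_rot: [[0.139, 0.99, 0.0], [0.99, -0.139, 0.0], [0.0, 0.0, -1.0]]
ft_force: [-3.8, 1.8, 6.2]
opening: 0.0271
grasp_force: 30.6
```

>>> arm_command --rows "0.3 0 0 0 0 0 0;0.3 0 0 0 0 0 0;0.3 0 0 0 0 0 0;0.3 0 0 0 0 0 0;0.3 0 0 0 0 0 0;0.3 0 0 -1 0 0 0;0.3 0 0 -1 0 0 0;0.6 0 0 -1 0 0 0;1 0 0 -1 0 0 0;1 0 0 -1 0 0 0;1 0 0 -1 0 0 0;1 0 0 0 0 0 0"

```text
t: 7.47
tcp_pos: [0.5821, 0.218, 0.2051]
eef_rot: [[0.139, 0.99, 0.008], [0.99, -0.139, 0.002], [0.003, 0.008, -1.0]]
ft_force: [0.8, 0.6, 0.8]
opening: 0.0855
grasp_force: 0.0
```

Run:
```python
from h import *
s=state();print(s["t"],s["tcp_pos"])
p,W=cloud("side");save("s2.png",cv2.resize(p[110:260,200:400],None,fx=3,fy=3))
for n in["lever_bar","thumb_post"]:
  for r in trace("side",n)[:2]:
    q=W[r["mask"]];q=q[~np.isnan(q[:,0])];print(n,r["conf"],r["box"],np.median(q,0),np.percentile(q[:,2],[5,95]))
```

```text
7.4667 [0.5821 0.218  0.2051]
lever_bar 0.51 [272.3, 141.4, 17.1, 31.7] [0.5722 0.1919 0.0826] [0.0496 0.126 ]
thumb_post 0.42 [275.3, 137.2, 8.7, 9.9] [0.5723 0.1962 0.1252] [0.1181 0.1288]
```

View pics/s2.png

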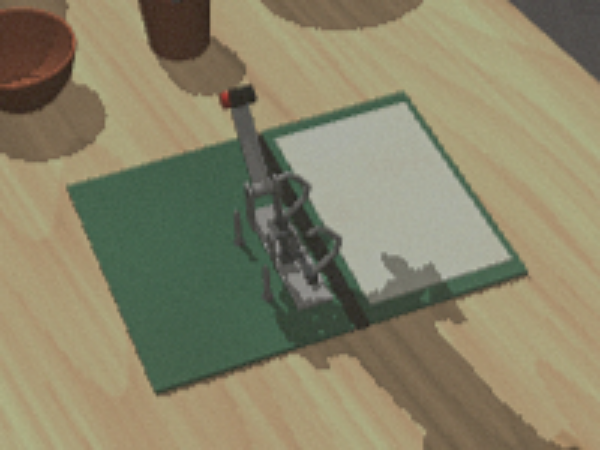

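Run:
```python
from h import *
s=state();p,W=cloud("wrist",s);save("w2.png",p)
o,ex,ey,L,sz,z=filefit(p,W);print("fit",o,np.arctan2(ex[1],ex[0]),L,sz,z)
o=np.array([.5345,.1177]);ex=np.array([.99,-.1409]);ey=np.array([.1409,.99])
F=lambda q:np.stack([(q[...,:2]-o)@ex,(q[...,:2]-o)@ey,q[...,2]],-1)
f=F(W)
for sg in(1,-1):
    m=(abs(f[...,0])<.012)&(abs(f[...,1]-sg*.035)<.013)&(f[...,2]>.025)&(f[...,2]<.06)
    q=f[m];print(sg,len(q),np.percentile(q,[5,50,95],axis=0) if len(q) else"");
    t=q[q[:,2]>q[:,2].max()-.008];print(np.median(t,0),W[m][q[:,2]>q[:,2].max()-.008].mean(0))
```

```text
fit [0.5341 0.1176] -0.14455362 0.25922182 (259.2218322753906, 173.58912658691406) 0.005207818369558304
1 98 [[-0.0032  0.0349  0.0264]
 [-0.0007  0.0373  0.0375]
 [ 0.0015  0.0386  0.0442]]
[-0.0008  0.0367  0.0407] [0.5388 0.154  0.0412]
-1 113 [[-0.0035 -0.0349  0.0261]
 [-0.0009 -0.0326  0.0363]
 [ 0.0015 -0.0313  0.0437]]
[-0.0009 -0.0331  0.0406] [0.5289 0.085  0.0409]
```

>>> arm_command --rows "1 -1 0.2 -0.1 0 0 -0.3;1 -1 0.2 -0.1 0 0 0;1 -1 0.2 -0.1 0 0 0;1 -1 0.2 -0.1 0 0 0;1 -1 0.2 -0.1 0 0 0;1 -1 0.2 -0.1 0 0 0;1 -1 0.2 -0.1 0 0 0;1 -1 0.2 -0.1 0 0 0;1 -1 0.2 -0.1 0 0 0;1 -1 0.2 -0.1 0 0 0;1 -1 0.2 -0.1 0 0 0;1 -1 0.2 -0.1 0 0 0"

```text
t: 8.67
tcp_pos: [0.601, -0.0273, 0.2229]
eef_rot: [[0.103, 0.995, -0.003], [0.995, -0.103, 0.001], [0.0, -0.003, -1.0]]
ft_force: [-0.0, 0.0, 0.1]
opening: 0.0852
grasp_force: 0.0
```

>>> arm_command --rows "1 -1 0.2 0 0 0 0;1 -1 0.2 0 0 0 0;1 -1 0.2 0 0 0 0;1 -1 0.2 0 0 0 0;1 -1 0.2 0 0 0 0;1 -1 0.2 0 0 0 0;1 -1 0.2 0 0 0 0;1 -1 0.2 0 0 0 0;1 0 0 0 0 0 -0.97;1 0 0 0 0 0 -0.97;1 0 0 0 0 0 -0.97;1 0 0 0 0 0 0"

```text
t: 9.67
tcp_pos: [0.6164, -0.1888, 0.2227]
eef_rot: [[-0.245, 0.97, -0.003], [0.97, 0.245, 0.001], [0.002, -0.003, -1.0]]
ft_force: [0.2, -0.1, -0.0]
opening: 0.0854
grasp_force: 0.0
```

Run:
```python
from h import *
s=state();print(s["t"],s["tcp_pos"],np.array(s["eef_rot"]))
p,W=cloud("wrist",s);save("w3.png",p);np.savez("/tmp/w3",p=p,W=W,pos=s["tcp_pos"],R=s["eef_rot"])
H=hsv(p);b=(H[...,0]>100)&(H[...,0]<130)&(H[...,1]>120)&(W[...,2]>.005)&(W[...,2]<.06)&(abs(W[...,0]-.612)<.04)&(abs(W[...,1]+.23)<.04)
q=W[b];t=q[q[:,2]>.036];print("tile top",rect(t),t.mean(0),len(t))
```

```text
9.6667 [ 0.6164 -0.1888  0.2227] [[-0.2448  0.9696 -0.0031]
 [ 0.9696  0.2448  0.0014]
 [ 0.0021 -0.0027 -1.    ]]
tile top (array([ 0.6125, -0.2278]), (11.404428482055664, 35.656105041503906), 14.294025421142578) [ 0.6123 -0.2273  0.0411] 604
```

View pics/w3.png

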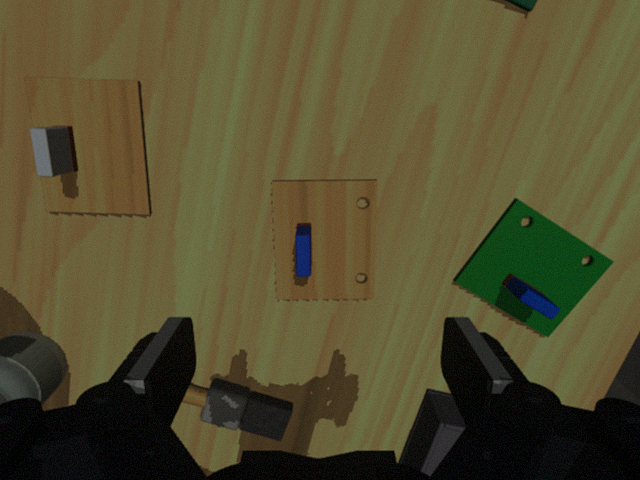

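Run:
```python
from h import *
D=np.load("/tmp/w3.npz");p=D["p"];m=camera_model("wrist");K=np.array(m["camera_matrix"])
P=np.eye(4);P[:3,:3]=D["R"];P[:3,3]=D["pos"];T=P@np.array(m["T_tool_cam"])
def ray(u,v,z):
    d=T[:3,:3]@np.array([(u-K[0,2])/K[0,0],-(v-K[1,2])/K[1,1],-1]);return (T[:3,3]+d*(z-T[2,3])/d[2])[:2]
g=cv2.cvtColor(p,cv2.COLOR_RGB2GRAY).astype(float)
H=[]
for (u,v) in((363,203),(361,278)):
    w=np.clip(np.median(g[v-12:v+13,u-12:u+13])-12-cv2.GaussianBlur(g,(3,3),0)[v-9:v+10,u-9:u+10],0,None);yy,xx=np.mgrid[-9:10,-9:10]
    c=(u+(w*xx).sum()/w.sum(),v+(w*yy).sum()/w.sum());H.append(ray(*c,.006));print(c,H[-1])
e=H[0]-H[1];print("dist",np.linalg.norm(e),"yaw",np.arctan2(-e[0],e[1]))
C=np.array([ray(*c,.006) for c in((272,181),(377,180),(373,299),(275,299))])
print("edges",np.linalg.norm(C-np.roll(C,1,0),axis=1),"centre",C.mean(0));mh=(H[0]+H[1])/2
ey=e/np.linalg.norm(e);ex=np.array([ey[1],-ey[0]]);print("tile pred from holes",mh-.051*ex,"centre pred",mh-.033*ex)
```

```text
(np.float64(365.8634605560826), np.float64(202.10530540757497)) [ 0.6555 -0.1801]
(np.float64(363.44644877853955), np.float64(278.69120681621513)) [ 0.6731 -0.249 ]
dist 0.0710374792980145 yaw 0.250683074561662
edges [0.1096 0.0889 0.1104 0.0906] centre [ 0.6298 -0.2241]
tile pred from holes [ 0.6149 -0.2272] centre pred [ 0.6323 -0.2227]
```

>>> arm_command --rows "0.5 -0.95 -0.35 0.5 0 0 0;0.5 -0.9 -0.32 1 0 0 0;0.5 0 0 1 0 0 0;0.5 0 0 1 0 0 0;0.5 0 0 1 0 0 0;0.5 0 0 1 0 0 0;0.5 0 0 1 0 0 0;0.5 0 0 1 0 0 0;0.5 0 0 1 0 0 0;0.5 0 0 1 0 0 0;0.5 0 0 0.5 0 0 0;0.5 0 0 0 0 0 0"

```text
t: 10.72
tcp_pos: [0.611, -0.2267, 0.0214]
eef_rot: [[-0.242, 0.97, -0.006], [0.97, 0.242, 0.003], [0.004, -0.005, -1.0]]
ft_force: [-0.8, -0.1, 0.3]
opening: 0.0643
grasp_force: 0.0
```

>>> arm_command --rows "0.5 0 0 0.48 0 0 -0.05;0.5 0 0 0 0 0 0;0.5 0 0 0 0 0 0"

```text
t: 10.97
tcp_pos: [0.6134, -0.228, 0.0155]
eef_rot: [[-0.249, 0.969, 0.001], [0.969, 0.249, -0.0], [-0.0, 0.001, -1.0]]
ft_force: [0.1, -0.2, -0.1]
opening: 0.064
grasp_force: 0.0
```

>>> arm_command --rows "0.5 0 -0.04 0.15 0 0 0;-1 0 0 0 0 0 0;-1 0 0 0 0 0 0;-1 0 0 0 0 0 0;-1 0 0 0 0 0 0;-1 0 0 0 0 0 0;-1 0 0 0 0 0 0;-1 0 0 0 0 0 0;-1 0 0 0 0 0 0;-1 0 0 0 0 0 0" --squeeze 60

```text
t: 11.8
tcp_pos: [0.6127, -0.2283, 0.0126]
eef_rot: [[-0.249, 0.968, 0.001], [0.968, 0.249, -0.0], [-0.001, 0.001, -1.0]]
ft_force: [0.3, -0.1, 4.1]
opening: 0.0111
grasp_force: 60.0
```

>>> arm_command --rows "-1 0 0 -0.25 0 0 0;-1 0 0 -0.5 0 0 0;-1 0 0 -0.75 0 0 0;-1 0 0 -1 0 0 0;-1 0 0 -1 0 0 0;-1 0 0 -1 0 0 0;-1 0 0 -1 0 0 0;-1 0 0 -0.5 0 0 0;-1 0 0 0 0 0 0"

```text
t: 12.55
tcp_pos: [0.6138, -0.2288, 0.1351]
eef_rot: [[-0.249, 0.968, 0.005], [0.968, 0.249, -0.002], [-0.004, 0.004, -1.0]]
ft_force: [0.5, 0.1, -2.3]
opening: 0.0109
grasp_force: 59.3
```

>>> arm_command --rows "-1 0 0 0 0 0 0.4;-1 0 0 0 0 0 0.8;-1 0 0 0 0 0 0.8;-1 0 0 0 0 0 0.8;-1 0 0 0 0 0 0.48;-1 0.4 -0.5 0 0 0 0;-1 0.8 -0.8 0 0 0 0;-1 1 -0.8 0 0 0 0;-1 1 -0.8 0 0 0 0;-1 1 -0.8 0 0 0 0;-1 1 -0.8 0 0 0 0;-1 1 -0.8 0 0 0 0"

```text
t: 13.55
tcp_pos: [0.5231, -0.0891, 0.1306]
eef_rot: [[0.141, 0.99, -0.003], [0.99, -0.141, 0.001], [0.001, -0.003, -1.0]]
ft_force: [0.6, 0.1, -1.7]
opening: 0.0111
grasp_force: 59.2
```

>>> arm_command --rows "-1 1 -0.8 0 0 0 0;-1 1 -0.8 0 0 0 0;-1 1 -0.8 0 0 0 0;-1 1 -0.8 0 0 0 0;-1 1 -0.5 0 0 0 0;-1 1 -0.28 0 0 0 0;-1 1 0 0 0 0 0;-1 1 0 0 0 0 0;-1 1 0 0 0 0 0;-1 0.8 0 0 0 0 0;-1 0.5 0 0 0 0 0;-1 0 0 0 0 0 0"

```text
t: 14.55
tcp_pos: [0.4747, 0.1262, 0.1312]
eef_rot: [[0.139, 0.99, -0.002], [0.99, -0.139, 0.001], [0.0, -0.002, -1.0]]
ft_force: [-0.5, 0.3, -1.9]
opening: 0.0113
grasp_force: 59.2
```

```bash
cat >> h.py <<'E'
def rem(x,y,z,yaw=-.1425):
    s=state();R=np.array(s["eef_rot"]);d=np.array([x,y,z])-s["tcp_pos"]
    ty=np.arctan2(R[1,1],R[0,1]);print("t",s["t"],s["tcp_pos"],"yaw",ty,"units",R.T@d/.02,"turn",-(yaw-ty)/.12,"f",s["ft_force"])
E
python3 - <<'E'
from h import *
rem(.4832,.1250,.11)
E
```

```text
t 14.55 [0.4747 0.1262 0.1312] yaw -0.1395441971309868 units [-0.0024  0.4292  1.059 ] turn 0.024631690575109787 f [-0.5222  0.2806 -1.8531]
```

>>> arm_command --rows "-1 0 0.23 0.5 0 0 0.02;-1 0 0.2 0.5 0 0 0;-1 0 0 0 0 0 0;-1 0 0 0 0 0 0"

```text
t: 14.88
tcp_pos: [0.483, 0.1225, 0.1107]
eef_rot: [[0.145, 0.989, -0.003], [0.989, -0.145, -0.001], [-0.001, -0.003, -1.0]]
ft_force: [-0.1, 0.4, -1.8]
opening: 0.0115
grasp_force: 59.2
```

Run:
```python
from h import *
rem(.4832,.1250,.06)
s=state();p,W=cloud("wrist",s);save("w4.png",p);np.savez("/tmp/w4",p=p,W=W,pos=s["tcp_pos"],R=s["eef_rot"])
p,W=cloud("top");np.savez("/tmp/t4",p=p,W=W)
p,W=cloud("side");np.savez("/tmp/s4",p=p,W=W)
```

```text
t 14.8833 [0.483  0.1225 0.1107] yaw -0.14532385245211024 units [ 0.1262 -0.0011  2.5371] turn -0.02353210376758545 f [-0.0677  0.3627 -1.8383]
```

View pics/w4.png

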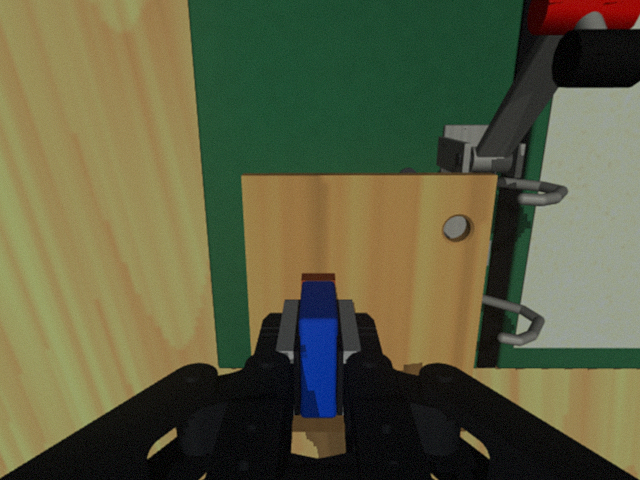

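Run:
```python
from h import *
D=np.load("/tmp/w4.npz");p=D["p"];W=D["W"];pos=D["pos"];R=D["R"];m=camera_model("wrist");K=np.array(m["camera_matrix"])
P=np.eye(4);P[:3,:3]=R;P[:3,3]=pos;T=P@np.array(m["T_tool_cam"])
def ray(u,v,z):
    d=T[:3,:3]@np.array([(u-K[0,2])/K[0,0],-(v-K[1,2])/K[1,1],-1]);return T[:3,3]+d*(z-T[2,3])/d[2]
Hs=hsv(p);bz=W[...,2];bd=(bz>.085)&(bz<.12)&(Hs[...,0]<25)&(Hs[...,1]>60);bd[:, :230]=0;bd[270:]=0
print("board z",np.median(bz[bd]),"expected",pos[2]-.0126+.006)
zt=pos[2]-.0066
tool=lambda w:R.T@(w-pos)
def edge(rows,side):
    L=[]
    for r in rows:
        c=np.where(bd[r])[0];L.append(tool(ray(c.min()-.5 if side<0 else c.max()+.5,r,zt)))
    return np.array(L)
for sd in(-1,1):
    e=edge(range(182,262,4),sd);f=np.polyfit(e[:,0],e[:,1],1);print("edge",sd,"slope",f[0],"y at x=0",f[1])
L=[]
for c in range(255,485,6):
    r=np.where(bd[:,c])[0];L.append(tool(ray(c,r.min()-.5,zt)))
L=np.array(L);f=np.polyfit(L[:,1],L[:,0],1);print("far edge slope",f[0],"x at y=0.018",np.polyval(f,.018))
# hole: contour by colour
sub=(~bd[205:252,434:480]).astype(np.uint8);n,l,st,c=cv2.connectedComponentsWithStats(sub)
for i in range(1,n):
    if 100<st[i,4]<1200:print(st[i],c[i],"hole0 tool",tool(ray(434+c[i][0],205+c[i][1],zt)))
print("posts in tool at target:")
o=np.array([.5337,.1178]);print(filefit(p,W)[:1])
```

```text
board z 0.10346324101796668 expected 0.10414327754570298
edge -1 slope -0.006861642962236779 y at x=0 -0.027350768701002403
edge 1 slope -0.0036568374087519863 y at x=0 0.06171378721465293
far edge slope 0.009572221853108083 x at y=0.018 0.05504764819359638
[  9  11  24  22 408] [20.3995 21.4804] hole0 tool [0.0356 0.0486 0.0064]
posts in tool at target:
(array([0.5316, 0.0992], dtype=float32),)
```

Run:
```python
from h import *
rem(.4844,.1246,.0636)
```

```text
t 15.0333 [0.4837 0.123  0.1121] yaw -0.14489575814550282 units [0.0829 0.0221 2.4235] turn -0.019964651212523582 f [ 0.099   0.0519 -0.8265]
```

>>> arm_command --rows "-1 0.083 0.022 0.4 0 0 -0.02;-1 0 0 0.5 0 0 0;-1 0 0 0.5 0 0 0;-1 0 0 0.5 0 0 0;-1 0 0 0.5 0 0 0;-1 0 0 0 0 0 0;-1 0 0 0 0 0 0;-1 0 0 0 0 0 0"

```text
t: 15.7
tcp_pos: [0.4845, 0.1252, 0.064]
eef_rot: [[0.141, 0.99, -0.0], [0.99, -0.141, 0.0], [0.0, -0.0, -1.0]]
ft_force: [0.3, 0.2, -0.5]
opening: 0.0108
grasp_force: 59.2
```

Run:
```python
from h import *
rem(.4844,.1246,.0636)
s=state();p,W=cloud("wrist",s);save("w5.png",p);np.savez("/tmp/w5",p=p,W=W,pos=s["tcp_pos"],R=s["eef_rot"])
save("w5c.png",cv2.resize(p[160:290,400:520],None,fx=4,fy=4))
```

```text
t 15.7 [0.4845 0.1252 0.064 ] yaw -0.1415505754688322 units [-0.029   0.0008  0.0195] turn 0.00791187109306484 f [ 0.2549  0.1932 -0.5268]
```

View pics/w5c.png

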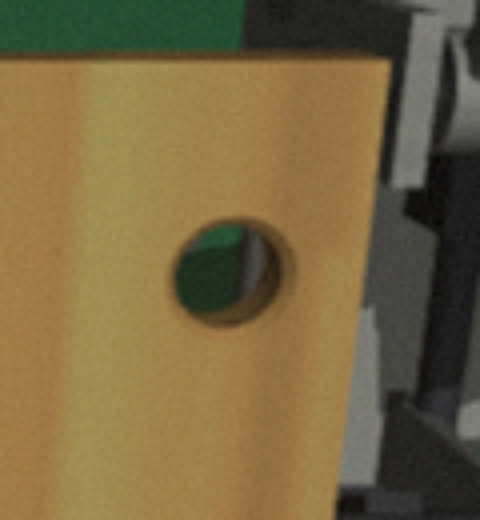

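```bash
python3 - <<'E'
from h import *
D=np.load("/tmp/w5.npz");p=D["p"];W=D["W"];pos=D["pos"];R=D["R"];m=camera_model("wrist");K=np.array(m["camera_matrix"])
P=np.eye(4);P[:3,:3]=R;P[:3,3]=pos;T=P@np.array(m["T_tool_cam"]);Ti=np.linalg.inv(T)
def proj(w):
    c=Ti[:3,:3]@w+Ti[:3,3];return K[0,0]*c[0]/-c[2]+K[0,2],K[1,1]*-c[1]/-c[2]+K[1,2]
z=W[212:246,440:478,2]*1000
print("cols 440.. rows 212..")
for i,r in enumerate(z[::2]):print(212+2*i,' '.join('%3d'%v if v==v else ' --' for v in r[::2]))
o=np.array([.5337,.1178]);ey=np.array([.142,.99])
t=o+.035*ey;print("post tip expected px",proj(np.array([*t,.045])),"10mm hole centre expected px",proj(pos+R@np.array([.0353,.0498,.0066])))
sub=W[214:226,440:462];q=sub[(sub[...,2]>.025)&(sub[...,2]<.047)];print(q.mean(0) if len(q) else None,len(q))
E
python3 - <<'E'
import cv2
a=cv2.imread("pics/w5.png")[205:255,430:485];cv2.imwrite("pics/w5d.png",cv2.resize(a,None,fx=12,fy=12,interpolation=cv2.INTER_NEAREST))
E
```

```text
cols 440.. rows 212..
212  56  57  56  55  56  57  55  56  58  57  55  56  57  56  57  57  56  56  56
214  56  58  56  57  56  58  56  56  56  56  55  56  56  57  56  57  57  57  56
216  56  55  56  57  56  56  55   4   5   4   7  55  56  55  56  56  57  56  58
218  56  56  56  56  56   4   5   6   4   5   8   8  51  56  55  55  57  55  57
220  56  57  55  56  44   6   4   6   3   5   7   9   9  52  56  55  57  56  56
222  57  57  56  43   5   7   4   4   6   5   6   9   8  51  55  56  57  56  57
224  55  58   4   5   5   4   5   5   6   6   8   9   7  50  53  55  57  57  56
226  56  55   5   5   5   4   4   5   5   5   9   8   9  50  52  55  56  56  56
228  56  55   5   6   5   5   5   5   6   5   8   9   8  50  53  56  56  56  57
230  55  57   4   5   5   7   4   4   4   6   7   8  51  53  54  56  56  56  57
232  56  56   5   4   4   5   5   6   5   6   8  51  52  53  54  57  57  57  57
234  57  57   5   5   4   5   5   4   5   7  49  53  54  53  56  56  56  56  56
236  56  56  55   5   5   5   4   4   4  51  53  53  54  55  56  55  56  56  57
238  57  56  57  56  53  51  50  52  51  52  53  55  55  56  55  57  57  57  56
240  56  56  57  55  56  54  53  54  54  56  54  56  56  55  56  57  56  56  57
242  56  56  57  57  55  55  55  55  56  57  56  56  55  56  56  56  56  56  55
244  56  57  56  57  57  55  55  56  57  56  --  56  56  57  57  55  56  57  56
post tip expected px (np.float64(447.34741813906794), np.float64(220.16057812307812)) 10mm hole centre expected px (np.float64(457.3733349728622), np.float64(227.2123450140796))
[0.5389 0.1521 0.0442] 10
```

View pics/w5d.png

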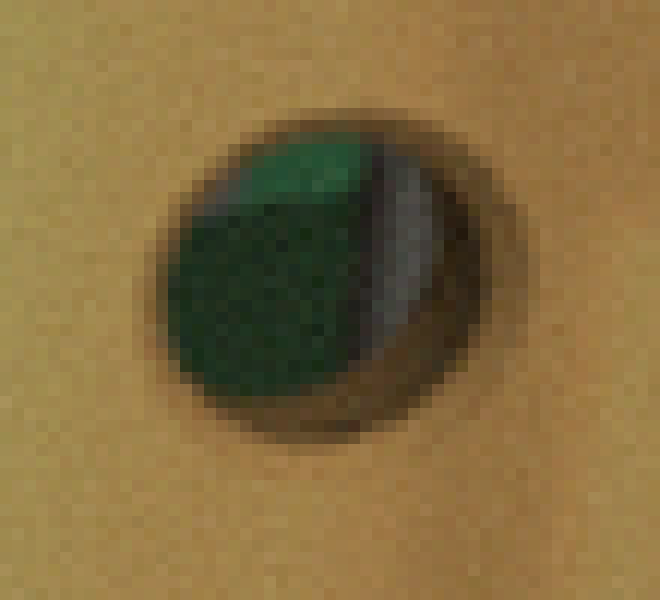

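>>> arm_command --rows "-1 -0.025 -0.015 0.1 0 0 0;-1 0 0 0.15 0 0 0;-1 0 0 0.15 0 0 0;-1 0 0 0.15 0 0 0;-1 0 0 0.15 0 0 0;-1 0 0 0 0 0 0;-1 0 0 0 0 0 0"

```text
t: 16.33
tcp_pos: [0.4838, 0.1247, 0.0498]
eef_rot: [[0.141, 0.99, -0.001], [0.99, -0.141, 0.0], [-0.0, -0.001, -1.0]]
ft_force: [0.3, 0.4, -2.1]
opening: 0.0106
grasp_force: 59.2
```

>>> arm_command --rows "-1 0 0 0.15 0 0 0;-1 0 0 0.2 0 0 0;-1 0 0 0.2 0 0 0;-1 0 0 0.2 0 0 0;-1 0 0 0.2 0 0 0;-1 0 0 0.2 0 0 0;-1 0 0 0.2 0 0 0;-1 0 0 0.1 0 0 0;-1 0 0 0 0 0 0;-1 0 0 0 0 0 0"

```text
t: 17.17
tcp_pos: [0.484, 0.1247, 0.0209]
eef_rot: [[0.141, 0.99, -0.0], [0.99, -0.141, 0.0], [-0.0, -0.0, -1.0]]
ft_force: [0.1, 0.4, -0.6]
opening: 0.0112
grasp_force: 59.2
```

>>> arm_command --rows "-1 0 0 0.05 0 0 0;-1 0 0 0.05 0 0 0;-1 0 0 0.04 0 0 0;-1 0 0 0 0 0 0;-1 0 0 0 0 0 0"

```text
t: 17.58
tcp_pos: [0.4842, 0.1247, 0.0186]
eef_rot: [[0.141, 0.99, 0.001], [0.99, -0.141, 0.0], [0.0, 0.001, -1.0]]
ft_force: [-0.6, -0.3, 0.4]
opening: 0.0111
grasp_force: 59.5
```

>>> arm_command --rows "-0.3 0 0 0 0 0 0;-0.3 0 0 0 0 0 0;-0.2 0 0 0 0 0 0;-0.2 0 0 0 0 0 0;-0.2 0 0 -0.5 0 0 0;-0.2 0 0 -1 0 0 0;-0.2 0 0 -1 0 0 0;-0.2 0 0 -1 0 0 0;-0.2 0 0 -1 0 0 0;-0.2 0 0 -1 0 0 0;-0.2 0 0 -1 0 0 0;-0.2 0 0 -1 0 0 0"

```text
t: 18.58
tcp_pos: [0.4838, 0.1246, 0.1693]
eef_rot: [[0.141, 0.99, 0.0], [0.99, -0.141, 0.0], [0.0, 0.0, -1.0]]
ft_force: [-0.5, -0.4, -0.4]
opening: 0.0339
grasp_force: 0.0
```

Run:
```python
from h import *
rem(.5748,.1998,.16)
p,W=cloud("side")
b=(W[...,2]>.002)&(abs(W[...,0]-.5)<.12)
H=hsv(p);t=(H[...,0]>100)&(H[...,0]<130)&(H[...,1]>120)&(abs(W[...,0]-.483)<.05)&(abs(W[...,1]-.125)<.05)
print("tile",np.nanmedian(W[t],0),np.nanpercentile(W[t],[2,98],axis=0))
s=state();p,W=cloud("wrist",s)
o=np.array([.5337,.1178]);ex=np.array([.9899,-.142]);ey=np.array([.142,.9899]);f=np.stack([(W[...,:2]-o)@ex,(W[...,:2]-o)@ey,W[...,2]],-1)
m=(f[...,0]>-.07)&(f[...,0]<.008)&(abs(f[...,1])<.05)&(f[...,2]<.02);q=f[m];A=np.c_[q[:,:2],np.ones(len(q))]
print("board plane",np.linalg.lstsq(A,q[:,2],rcond=None)[0],np.median(q[:,2]),len(q))
for n,(x0,x1,y0,y1) in{"cap":(.01,.05,.06,.11)}.items():
    m=(f[...,0]>x0)&(f[...,0]<x1)&(f[...,1]>y0)&(f[...,1]<y1)&(f[...,2]>.1);print(n,np.percentile(f[m],[3,50,97],axis=0) if m.any() else 0)
save("w6.png",p)
```

```text
t 18.5833 [0.4838 0.1246 0.1693] yaw -0.14161748521760303 units [4.364  3.9753 0.4652] turn 0.007354289853307948 f [-0.4837 -0.3865 -0.4143]
tile [0.4818 0.1212 0.0485] [[0.4758 0.1058 0.0455]
 [0.4886 0.1361 0.0517]]
board plane [-0.0016  0.0002  0.0112] 0.011228770666832866 12591
cap [[0.0159 0.0811 0.1053]
 [0.0276 0.0963 0.1142]
 [0.0416 0.1086 0.127 ]]
```

View pics/w6.png

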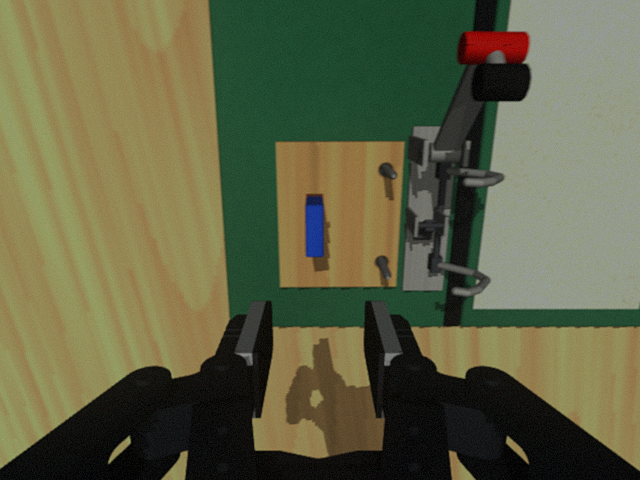

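>>> arm_command --rows "-1 0.5 0.5 0 0 0 0;-1 0.9 0.8 0 0 0 0;-1 0.9 0.8 0 0 0 0;-1 0.9 0.8 0 0 0 0;-1 0.7 0.6 0 0 0 0;-1 0.46 0.45 0 0 0 0;-1 0 0 0.5 0 0 0;-1 0 0 0.5 0 0 0;-1 0 0 0.3 0 0 0;-1 0 0 0 0 0 0;-1 0 0 0 0 0 0;-1 0 0 0 0 0 0" --squeeze 30

```text
t: 19.68
tcp_pos: [0.5741, 0.1994, 0.1424]
eef_rot: [[0.142, 0.99, -0.0], [0.99, -0.142, -0.0], [-0.0, -0.0, -1.0]]
ft_force: [-0.5, -0.5, 0.3]
opening: -0.0001
grasp_force: 0.0
```

Run:
```python
from h import *
rem(.5748,.1998,.13)
import numpy as np
h=21
for t in np.arange(.85,-.06,-.05):
    y=80*np.cos(t)-h*np.sin(t);z=54+80*np.sin(t)+h*np.cos(t);print("%.2f y %.1f z %.1f"%(t,50+y,z))
```

```text
t 19.6833 [0.5741 0.1994 0.1424] yaw -0.14205147583696215 units [0.024  0.0304 0.6197] turn 0.003737701358648658 f [-0.5054 -0.5198  0.3244]
0.85 y 87.0 z 128.0
0.80 y 90.7 z 126.0
0.75 y 94.2 z 123.9
0.70 y 97.7 z 121.6
0.65 y 101.0 z 119.1
0.60 y 104.2 z 116.5
0.55 y 107.2 z 113.7
0.50 y 110.1 z 110.8
0.45 y 112.9 z 107.7
0.40 y 115.5 z 104.5
0.35 y 117.9 z 101.2
0.30 y 120.2 z 97.7
0.25 y 122.3 z 94.1
0.20 y 124.2 z 90.5
0.15 y 126.0 z 86.7
0.10 y 127.5 z 82.9
0.05 y 128.9 z 79.0
-0.00 y 130.0 z 75.0
-0.05 y 130.9 z 71.0
```

>>> arm_command --rows "-1 0.02 0.03 0.4 0 0 0;-1 0 0 0.32 0 0 0;-1 0.185 0 0.1 0 0 0;-1 0.175 0 0.105 0 0 0;-1 0.175 0 0.115 0 0 0;-1 0.165 0 0.125 0 0 0;-1 0.16 0 0.13 0 0 0;-1 0.15 0 0.14 0 0 0;-1 0.145 0 0.145 0 0 0;-1 0 0 0 0 0 0"

```text
t: 20.52
tcp_pos: [0.5791, 0.2239, 0.1117]
eef_rot: [[0.141, 0.99, 0.002], [0.99, -0.141, 0.001], [0.001, 0.002, -1.0]]
ft_force: [-0.1, 0.6, 4.4]
opening: 0.0002
grasp_force: 2.7
```

>>> arm_command --rows "-1 0.14 0 0.155 0 0 0;-1 0.13 0 0.16 0 0 0;-1 0.12 0 0.165 0 0 0;-1 0.115 0 0.175 0 0 0;-1 0.105 0 0.18 0 0 0;-1 0.095 0 0.18 0 0 0;-1 0.09 0 0.19 0 0 0;-1 0 0 0 0 0 0;-1 0 0 0 0 0 0"

```text
t: 21.27
tcp_pos: [0.5817, 0.2406, 0.0876]
eef_rot: [[0.141, 0.99, 0.003], [0.99, -0.141, 0.003], [0.004, 0.003, -1.0]]
ft_force: [0.1, 3.5, 5.2]
opening: 0.0001
grasp_force: 2.4
```

>>> arm_command --rows "-1 0.075 0 0.19 0 0 0;-1 0.065 0 0.195 0 0 0;-1 0.03 0 0.1 0 0 0;-1 0 0 0 0 0 0;-1 0 0 0 0 0 0"

```text
t: 21.68
tcp_pos: [0.5806, 0.2415, 0.0762]
eef_rot: [[0.141, 0.99, -0.002], [0.99, -0.141, -0.001], [-0.001, -0.001, -1.0]]
ft_force: [-0.2, 0.2, -0.1]
opening: 0.0001
grasp_force: 0.1
```

>>> arm_command --rows "-1 0 0 0.05 0 0 0;-1 0 0 0.05 0 0 0;-1 0 0 0 0 0 0;-1 0 0 0 0 0 0"

```text
t: 22.02
tcp_pos: [0.5808, 0.2417, 0.0745]
eef_rot: [[0.141, 0.99, -0.001], [0.99, -0.141, -0.001], [-0.001, -0.001, -1.0]]
ft_force: [-0.0, -0.4, 0.1]
opening: -0.0001
grasp_force: 0.0
```

>>> arm_command --rows "-1 0 0 0.04 0 0 0;-1 0 0 0 0 0 0;-1 0 0 0.03 0 0 0;-1 0 0 0 0 0 0"

```text
t: 22.35
tcp_pos: [0.5811, 0.2419, 0.0741]
eef_rot: [[0.141, 0.99, 0.0], [0.99, -0.141, -0.0], [-0.0, 0.0, -1.0]]
ft_force: [-1.4, -0.8, 4.4]
opening: -0.0001
grasp_force: 2.0
```

>>> arm_command --rows "-1 0 0 0.03 0 0 0;-1 0 0 0 0 0 0;-1 0 0 0 0 0 0"

```text
t: 22.6
tcp_pos: [0.5812, 0.242, 0.0739]
eef_rot: [[0.141, 0.99, 0.001], [0.99, -0.141, -0.0], [-0.0, 0.001, -1.0]]
ft_force: [-0.9, -1.6, 6.2]
opening: 0.0003
grasp_force: 3.4
```

>>> arm_command --rows "-1 0 0 0.04 0 0 0;-1 0 0 0 0 0 0;-1 0 0 0 0 0 0"

```text
t: 22.85
tcp_pos: [0.5812, 0.2419, 0.0738]
eef_rot: [[0.141, 0.99, 0.001], [0.99, -0.141, -0.0], [-0.0, 0.001, -1.0]]
ft_force: [-2.9, -0.9, 9.9]
opening: 0.0003
grasp_force: 5.0
```

>>> arm_command --rows "-1 0 0 0.03 0 0 0;-1 0 0 0 0 0 0;-1 0 0 0 0 0 0"

```text
t: 23.1
tcp_pos: [0.5813, 0.242, 0.0737]
eef_rot: [[0.141, 0.99, 0.001], [0.99, -0.141, -0.0], [0.0, 0.001, -1.0]]
ft_force: [-3.6, -1.3, 11.2]
opening: -0.0002
grasp_force: 6.2
```

>>> arm_command --rows "-1 0 0 0.05 0 0 0;-1 0 0 0.02 0 0 0;-1 0 0 0 0 0 0;-1 0 0 0 0 0 0;-1 0 0 0 0 0 0;-1 0 0 0 0 0 0;-1 0 0 0 0 0 0;-1 0 0 0 0 0 0"

```text
t: 23.77
tcp_pos: [0.5813, 0.242, 0.0734]
eef_rot: [[0.141, 0.99, 0.002], [0.99, -0.141, 0.0], [0.0, 0.002, -1.0]]
ft_force: [-5.7, -1.4, 18.1]
opening: 0.0004
grasp_force: 8.9
```

>>> arm_command --rows "-1 0 0 -0.1 0 0 0;-1 0 0 -0.15 0 0 0;-1 0 0 -0.3 0 0 0;-1 0 0 -0.8 0 0 0;-1 0 0 -1 0 0 0;-1 0 0 -1 0 0 0;-1 0 0 -1 0 0 0;-1 0 0 -1 0 0 0;-1 0 0 -1 0 0 0;-1 0 0 -1 0 0 0;-1 0 0 0 0 0 0;-1 0 0 0 0 0 0"

```text
t: 24.77
tcp_pos: [0.5818, 0.2424, 0.218]
eef_rot: [[0.141, 0.99, 0.002], [0.99, -0.141, 0.001], [0.001, 0.002, -1.0]]
ft_force: [0.2, 0.6, -0.3]
opening: -0.0004
grasp_force: 0.0
```

Run:
```python
from h import *
s=state();p,W=cloud("wrist",s);save("w7.png",p)
o=np.array([.5337,.1178]);ex=np.array([.9899,-.142]);ey=np.array([.142,.9899]);f=np.stack([(W[...,:2]-o)@ex,(W[...,:2]-o)@ey,W[...,2]],-1)
def z(x0,x1,y0,y1,lo,hi=.1):
    m=(f[...,0]>x0)&(f[...,0]<x1)&(f[...,1]>y0)&(f[...,1]<y1)&(f[...,2]>lo)&(f[...,2]<hi);return m.sum(),np.percentile(f[m],[3,50,97],axis=0) if m.any() else 0
print("cap",z(.01,.05,.115,.15,.055));print("lever",z(.02,.04,.075,.12,.03));print("board",z(-.07,-.06,-.05,.05,.002,.03));print("arch0",z(-.005,.03,.025,.045,.047));print(s["t"],s["tcp_pos"],s["ft_force"])
```

```text
cap (np.int64(587), array([[0.0205, 0.1243, 0.0671],
       [0.0296, 0.1323, 0.072 ],
       [0.0394, 0.1379, 0.0741]]))
lever (np.int64(1075), array([[0.0219, 0.0761, 0.0463],
       [0.0297, 0.0967, 0.0476],
       [0.0375, 0.1162, 0.049 ]]))
board (np.int64(610), array([[-0.0697, -0.0181,  0.0097],
       [-0.066 ,  0.0229,  0.0112],
       [-0.0605,  0.0484,  0.0125]]))
arch0 (np.int64(0), 0)
24.7667 [0.5818 0.2424 0.218 ] [ 0.1558  0.6139 -0.2826]
```

Run:
```python
from h import *
p,W=cloud("side");save("s9.png",cv2.resize(p[110:260,200:400],None,fx=3,fy=3))
```

```text
(no output)
```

View pics/s9.png

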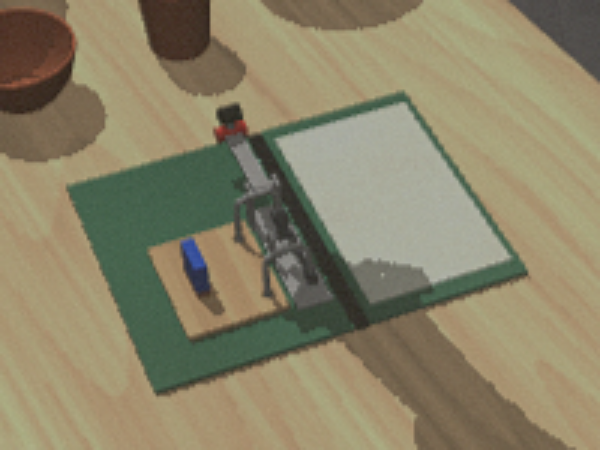

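The picture shows the board flat on both posts, with the rings closed over it at about (245,215) and (270,265). The lever is down, with its cap at (230,115).

```bash
python3 -c "
from rig import *
print(finish_job())"
```

```text
the job is handed in; nothing more can be done
None
```

The blue-tile board is filed flat on both posts with the rings closed and the lever home, pressed by its cap at about 18 N, and the job was handed in at about 25 s; no verdict came back.

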